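# Stand the glass photomultiplier tube in its storage pot

### The arm

A 6-joint arm with a two-finger parallel gripper is mounted at the origin on the work surface. World frame = base frame: x ahead of the robot, y to its left, z up, the work surface at z = 0. Lengths are in m, angles in degrees, forces in N, time in s.
With the tool pointing down it reaches from about 0.4 to 0.825 m from the base axis. Payload 7 kg.
Tool frame: the origin (TCP) lies between the finger pads; the fingertips stand 19 mm ahead of it and the grasp point (between the pads) is the TCP; z points along the fingers, y is the line along which they close (so a half turn about z gives the same grasp; the last joint's range is limited). The gripper opens to 88 mm and grips with 3 to 60 N. Pads are 19 mm wide; open, the fingers measure 130 mm over their backs; the gripper's body (78 mm by 193 mm) begins 47 mm behind the grasp point.
Start: joints at [-53.623, 20.546, 0.682, 0, -70.136, -16.507], TCP at [0.229, -0.635, 0.246] pointing down, gripper open.
Joint ranges: [-176.03, 176.03], [-82.01, 121.73], [-58.28, 71.71], [-173.87, 95.51], [-174.79, -0.11], [-173.66, 173.66]. Speed limits (degrees/s): [136.94, 136.94, 172.46, 180, 180, 180].

### API

Orientations are given as [roll, pitch, yaw] about the fixed x, y, z axes, in that order (R = Rz(yaw) Ry(pitch) Rx(roll)).
In Python, from plant import get_obs, snapshot, close_job, spot_in, spot_point gives the robot as it stands.
- The arm moves only by the tool play_rows, never from a script. Its argument "plan" is a list of rows, each a list of 6 numbers: the shift along the tool's x, y, z in cm, then the turn, a rotation vector about the tool's x, y, z in degrees. A call has 1 to 20 rows; each row shifts and turns the commanded pose from where the row before left it, along the tool's axes as they then stand; what a row does not reach is not made up. A row lasts 1/12 s, in which the tool goes at most 41.7 mm and 7.16 degrees, less where a joint would pass 70% of its speed; a pose out of reach is approached as far as the arm can. A call is refused whole if a number of a shift passes 4.17 or a number of a turn 7.16, either way. A call with a gripper value outside its range is refused whole. "grip" is the finger opening in cm, from 0 to 8.76, set as the call begins (left out, the last holds). The fingers move at their own pace and stop on an object; the grip force is fixed at half the most. Time passes only in rows, so rows that do not move let the fingers close. It gives the time, the measured TCP pose, the force, the opening and the grip force at its end, in the units of the state.
- get_obs(): the state, without advancing time (a new reading comes with each control period).
- snapshot(name): name is "scene" or "top"; returns a dict with "frame" (420x560x3 uint8, red, green, blue), "fx", "fy", "cx", "cy" (pixels), "position" and "attitude" of the camera in the world. Camera axes: x right, y down, z forward; pixel columns grow to the right and rows downward; lengths in m; the calibration is good to about 2 mm. A picture is of the moment at which its call begins. There is no depth.
- close_job(): hands the job in; it is judged then, once.
Trained networks look in the newest picture that a camera, given by its name, has taken for a name from the list of things; names that differ only in an ending like _2 or _b are one class to them, and where a whole thing is asked for, a point or a joint stands for the part that bears it (a point fixed in the world has none). Each returns a list of dicts, best first, with "score" (0 to 1); they miss things now and then, are a little off and sometimes report something else, mostly with a low value. They report only what shows in the picture. A call takes as long as a camera call. They do not tell look-alikes from the thing itself.
- spot_in(camera, thing): "position" ([x, y, z] in m, in world coordinates, good to about 4 mm: the middle of the surface that is visible of it).
- spot_point(camera, thing): "position" ([x, y, z] in m, in world coordinates, good to about 4 mm: a listed point, or the origin of a listed thing).
The state is a dict: "clock": time; "joint_pos": joint angles; "qvel": joint speeds; "tau": joint torques, N m; "tool_pos": TCP position; "orientation": TCP orientation; "force": force on the tool from outside, world axes, zero at the start; "moment": the same for the moment, N m; "opening": finger opening in m; "gripper_force": force on a finger pad.
Only numpy, scipy, OpenCV 4.12 (cv2) and the standard library are available. Lean on these libraries where they do the work, as an engineer would, in place of code of your own. Each camera call takes 0.05 s, during which the arm holds its last target. There are 200 camera calls.

### The job

A photomultiplier tube of thin glass lies in the slanted rest. Stand it upright in the empty round pot, black base down on the bottom of the pot and glass window up, and let go of it. Treat it as thin glass: hold it with the lightest grip that carries it, do not knock or drop it, and leave the pot and the other things on the bench where they are.

Things in the scene. Friction and masses are not known exactly. Their poses are not given: they have to be found in the camera images.
- tube: photomultiplier tube, 130 mm long: black base 32 mm in diameter, 22 mm long, then a glass cylinder 28 mm in diameter, 108 mm long, metal parts inside, ending in a flat window. About 80 g, centre of mass 47 mm from the base's end. Origin: centre of the base's end face; z runs along the axis to the window. It starts in the rest, its axis rising 30 degrees from level towards the window
- tube_grip (a point): point on the tube's axis, 94 mm from the base's end: a good place to grip. In the rest it is about 83 mm above the bench, free below and on both sides; with the tube standing in the pot it is 34 mm above the rim
- rest: slanted aluminium rest, fixed: foot plate 150 x 56 x 8 mm, two open vees, 34 mm wide, under the glass 34 and 62 mm from the base's end, and a stop plate behind the base; the tube lifts straight up. Origin: centre of the foot plate's underside; x points level along the tube to the window's (high) side, z up. The tube's origin starts at x -60 mm, z 36 mm
- pot: round white plastic storage pot with a dark rubber band, loose but heavy (0.6 kg): outer diameter 60 mm, inner diameter 50 mm, 66 mm tall, floor 6 mm thick, open at the top. Origin: centre of its underside, z up
- spool: bystander: white and steel wire spool standing on its flange, 52 mm in diameter, 34 mm tall; origin at the centre of its underside
- bottle: bystander: small closed white bottle, 54 mm in diameter, 120 mm tall; origin at the centre of its underside
- screwdriver: bystander: screwdriver lying on the bench; its x axis runs along it, handle to -x
- case: bystander: flat grey plastic case, 90 x 60 x 30 mm; origin at the centre of its underside
- tube_window (a point): centre of the tube's window, 130 mm from the base's end. Thin glass: it breaks when the two fingers' forces on it add up to more than 75 N, when it is pressed or knocked against the pot with over 40 N, or when it falls freely more than about 10 mm; letting it go up to 5 mm above the pot's floor is harmless
Mind the look-alikes: they are no part of the job. What is shaped like the tube but yellow is not meant. Leave any green look-alike of the pot alone.

How it is judged:
By the outcome, as a careful person would: the job done as asked, in the order asked, and still so for the second after the job is handed in, with the robot touching nothing.
It also fails if it takes over 42 s, if anything falls off the work surface, if the arm or the gripper's body presses on something with over 40 N, if the wrist force passes 120 N, or if a joint passes its speed limit or range.

## Working session

There is one attempt and no reset: what is moved stays moved. The work goes in short steps, Python scripts to look and compute and a tool call to move; the robot and the scene stay as the last step left them, time stands still between calls to the robot, and variables do not carry over. Pictures are saved under pics/ and viewed, at most 10 in all, crops included, and the job is handed in when it is done.

Besides the shell and the picture viewer there is one more tool, called after ">>>" as a command line: name --pt "numbers of a row" for each row, then --argument value for the rest. play_rows: Moves the arm, as the interface text tells. Its arguments: {"type":"object","properties":{"plan":{"type":"array","items":{"type":"array","items":{"type":"number"}}},"grip":{"type":"number"}},"required":["plan"]}

```bash
mkdir -p pics
cat > h.py <<'E'
import numpy as np,cv2,sys
from plant import *
def save(n,f):
    s=snapshot(n); cv2.imwrite('pics/'+f,s['frame'][:,:,::-1]); return s
def Rc(s):
    from scipy.spatial.transform import Rotation as R
    a=np.array(s['attitude']); 
    if a.shape==(3,3): return a
    return (R.from_euler('xyz',a,degrees=True) if a.size==3 else R.from_quat(a)).as_matrix()
def proj(s,p):
    q=Rc(s).T@(np.array(p)-s['position']); return [round(float(s['fx']*q[0]/q[2]+s['cx'])),round(float(s['fy']*q[1]/q[2]+s['cy']))]
E
python3 - <<'E'
from h import *
for c in ['scene','top']:
    s=save(c,c+'1.png'); print(c,s['position'],s['attitude'],s['fx'])
    for t in ['tube','pot','rest','bottle','spool','case','screwdriver','tube_grip','tube_window']:
        for d in spot_point(c,t)[:4]:
            print(t,round(d['score'],2),np.round(d['position'],3),proj(s,d['position']))
E
python3 -c "
import cv2,numpy as np
cv2.imwrite('pics/both.png',cv2.resize(np.vstack([cv2.imread('pics/scene1.png'),cv2.imread('pics/top1.png')]),None,fx=.71,fy=.71))"
```

```text
scene [1.3456836  0.06117644 1.27147708] [-1.47506302e+02 -6.66576445e-02  9.56095030e+01] 537.6129099791676
tube 0.8 [0.424 0.223 0.016] [359, 176]
tube 0.76 [0.474 0.132 0.034] [327, 184]
pot 0.84 [ 0.433 -0.182  0.001] [220, 170]
pot 0.69 [ 0.538 -0.192 -0.004] [211, 201]
bottle 0.94 [0.432 0.413 0.001] [425, 187]
spool 0.95 [ 0.707 -0.011 -0.001] [268, 259]
case 0.63 [ 0.559 -0.396  0.004] [137, 200]
screwdriver 0.89 [0.754 0.253 0.005] [369, 284]
tube_grip 0.74 [0.33  0.196 0.015] [350, 150]
tube_grip 0.57 [0.553 0.135 0.082] [329, 198]
tube_window 0.91 [0.299 0.182 0.014] [346, 141]
tube_window 0.7 [0.581 0.131 0.103] [328, 203]
top [ 0.36700311 -0.00399643  1.15748247] [-168.65701504   -0.7263965   -89.37678118] 451.40090398503594
tube 0.8 [0.47  0.128 0.039] [219, 261]
tube 0.75 [0.418 0.221 0.015] [181, 282]
pot 0.74 [ 0.434 -0.181  0.002] [341, 278]
pot 0.72 [ 0.538 -0.194  0.001] [346, 237]
rest 0.62 [0.532 0.126 0.001] [222, 238]
bottle 0.78 [ 0.434  0.416 -0.001] [106, 275]
bottle 0.52 [0.586 0.135 0.106] [214, 209]
spool 0.75 [ 0.709 -0.015 -0.002] [277, 173]
spool 0.7 [ 0.431  0.415 -0.004] [107, 276]
case 0.58 [ 0.557 -0.396 -0.002] [422, 231]
screwdriver 0.7 [0.752 0.256 0.002] [176, 156]
tube_grip 0.82 [0.557 0.133 0.084] [215, 223]
tube_grip 0.57 [0.332 0.197 0.014] [190, 317]
tube_window 0.68 [0.751 0.255 0.   ] [176, 156]
tube_window 0.67 [0.586 0.136 0.102] [214, 210]
tube_window 0.59 [0.296 0.183 0.012] [195, 333]
```

View pics/scene1.png

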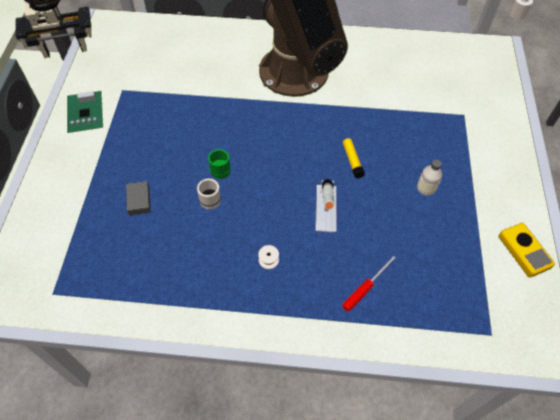

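View pics/top1.png

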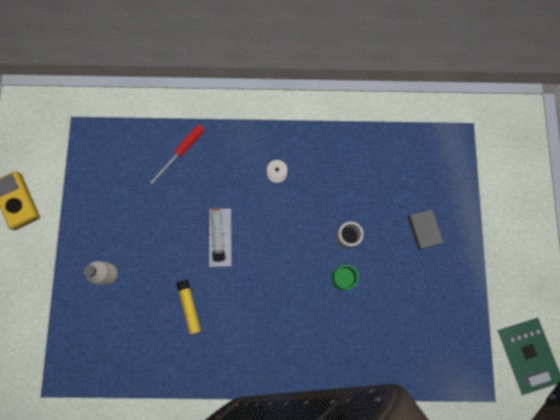

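Candidates for the tube: yellow at scene (353,157) and clear glass with black base in the rest at (327,195). I choose the latter. For the pot: green at (219,163) and white with a dark band at (209,193). I choose the white one. One close crop will check both.

Run:
```python
from h import *
a=cv2.imread('pics/scene1.png'); b=cv2.imread('pics/top1.png')
f=lambda i,x,y:cv2.resize(i[y-35:y+35,x-45:x+45],(396,298),interpolation=cv2.INTER_CUBIC)
cv2.imwrite('pics/crop.png',np.vstack([np.hstack([f(a,335,190),f(b,215,240)]),np.hstack([f(a,213,185),f(b,346,250)])]))
o=get_obs(); print(o['clock'],o['orientation'],o['tool_pos'],o['opening'])
from scipy.spatial.transform import Rotation as R
print(R.from_euler('xyz',o['orientation'],degrees=True).as_matrix().round(3))
```

```text
1.0 [ 1.79999356e+02 -2.96625354e-04 -1.60130558e+02] [ 0.22939129 -0.63478885  0.24555441] 0.08737026884247896
[[-0.94 -0.34 -0.  ]
 [-0.34  0.94  0.  ]
 [ 0.    0.   -1.  ]]
```

View pics/crop.png

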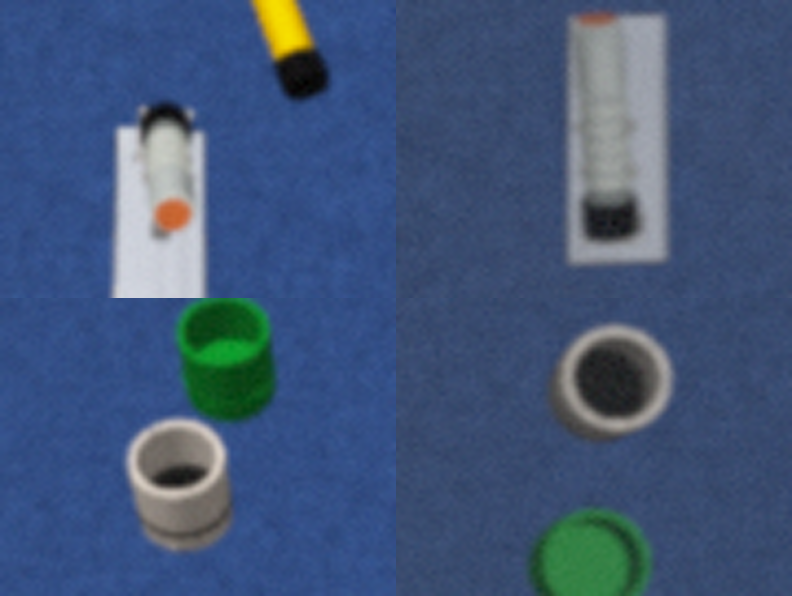

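The crop confirms it: the clear tube in the rest has its orange window toward the viewer and its black base at the back. The white pot with the dark band is empty, and the yellow tube and green pot are the decoys. Next I refine the rest's yaw and the pot's centre.

```bash
cat >> h.py <<'E'
def back(s,u,v,z):
    d=Rc(s)@np.array([(u-s['cx'])/s['fx'],(v-s['cy'])/s['fy'],1]); p=np.array(s['position']); return p+d*(z-p[2])/d[2]
E
python3 - <<'E'
from h import *
s=snapshot('top'); im=s['frame'][:,:,::-1].copy()
hsv=cv2.cvtColor(im,cv2.COLOR_BGR2HSV)
m=((hsv[:,:,1]<90)&(hsv[:,:,2]>70)).astype(np.uint8)
def blob(m,x0,y0,x1,y1):
    k=np.zeros_like(m);k[y0:y1,x0:x1]=m[y0:y1,x0:x1]
    c=cv2.findContours(k,cv2.RETR_EXTERNAL,cv2.CHAIN_APPROX_NONE)[0]; return max(c,key=cv2.contourArea)
c=blob(m,200,195,240,280); r=cv2.minAreaRect(c); print(r)
P=[back(s,*p,0.008)[:2] for p in cv2.boxPoints(r)]; print(np.round(P,4),np.mean(P,0))
e=[np.array(P[(i+1)%4])-P[i] for i in range(4)]; L=max(e,key=np.linalg.norm); print([np.linalg.norm(x).round(4) for x in e],np.degrees(np.arctan2(L[1],L[0])))
# pot rim: bright ring
g=cv2.cvtColor(im,cv2.COLOR_BGR2GRAY)[210:262,322:375]
c=blob(m,322,210,375,258); h=cv2.fitEllipse(c); print(h)
rim=((hsv[:,:,1]<90)&(hsv[:,:,2]>140)).astype(np.uint8)
c=blob(rim,322,210,375,258); h=cv2.fitEllipse(c); print(h, back(s,*h[0],.066))
E
```

```text
((220.0, 237.0), (60.0, 24.0), 90.0)
[[0.6122 0.1638]
 [0.6131 0.1015]
 [0.4576 0.0967]
 [0.4569 0.1574]] [0.53497905 0.12984767]
[np.float64(0.0623), np.float64(0.1555), np.float64(0.0607), np.float64(0.1554)] -178.2521169829956
((349.3363342285156, 234.48165893554688), (26.10301971435547, 29.681856155395508), 55.340538024902344)
((350.7183532714844, 233.2937774658203), (22.97327995300293, 23.77323341369629), 123.83223724365234) [ 0.53876509 -0.19632487  0.066     ]
```

>>> play_rows --pt "-2.85 3.0 0 0 0 0" --pt "-2.85 3.0 0 0 0 0" --pt "-2.85 3.0 0 0 0 0" --pt "-2.85 3.0 0 0 0 0" --pt "-2.85 3.0 0 0 0 0" --pt "-2.85 3.0 0 0 0 0" --pt "-2.85 3.0 0 0 0 0" --pt "-2.85 3.0 0 0 0 0" --pt "-2.85 3.0 0 0 0 0" --pt "-2.85 3.0 0 0 0 0" --pt "-2.85 3.0 0 0 0 0" --pt "-2.85 3.0 0 0 0 0" --pt "-2.85 3.0 0 0 0 0" --pt "-2.85 3.0 0 0 0 0" --pt "-2.85 3.0 0 0 0 0" --pt "-2.85 3.0 0 0 0 0" --pt "-2.85 3.0 0 0 0 0" --pt "-2.85 3.0 0 0 0 0" --pt "-2.85 3.0 0 0 0 0" --pt "-2.85 3.0 0 0 0 0" --grip 7

```text
clock: 2.72
tool_pos: [0.562, 0.1254, 0.2459]
orientation: [180.0, 0.0, -160.1]
force: [0.3, -0.8, 0.5]
opening: 0.0698
gripper_force: 0.0
```

>>> play_rows --pt "0 0 0 0 0 6" --pt "0 0 0 0 0 6" --pt "0 0 0 0 0 6" --pt "0 0 0 0 5 0" --pt "0 0 0 0 5 0" --pt "0 0 0 0 5 0" --pt "0 0 0 0 0 0" --pt "0 0 0 0 0 0"

```text
clock: 3.38
tool_pos: [0.5623, 0.1231, 0.244]
orientation: [-180.0, -15.1, -178.2]
force: [-0.1, 0.3, 0.3]
opening: 0.0697
gripper_force: 0.0
```

```bash
cat >> h.py <<'E'
from scipy.spatial.transform import Rotation as R
def togo(target,Rt=None):
    o=get_obs(); Rn=R.from_euler('xyz',o['orientation'],degrees=True)
    print('t',round(o['clock'],2),'pos',np.round(o['tool_pos'],4),'F',np.round(o['force'],1),'open',o['opening'],o['gripper_force'],'q',np.round(o['joint_pos'],1))
    print(Rn.as_matrix().round(3))
    if target is not None: print('shift cm',np.round(100*Rn.inv().apply(np.array(target)-o['tool_pos']),2))
    if Rt is not None: print('turn',(Rn.inv()*Rt).as_rotvec(degrees=True).round(2))
def grasp_R(a=15,yaw=2.):
    y=np.array([-np.sin(np.radians(yaw)),np.cos(np.radians(yaw)),0]); f=np.array([y[1],-y[0],0])
    z=-np.sin(np.radians(a))*f-np.array([0,0,np.cos(np.radians(a))]); x=np.cross(y,z)
    return R.from_matrix(np.c_[x,y,z])
E
python3 - <<'E'
from h import *
T=np.array([.558,.1315,.0845]); togo(T,grasp_R())
togo(T-.07*grasp_R().as_matrix()[:,2])
E
```

```text
t 3.38 pos [0.5623 0.1231 0.244 ] F [-0.1  0.3  0.3] open 0.0697022911870509 0.0 q [  27.5   20.3    1.2   -6.5  -84.6 -114.3]
[[-0.965 -0.031 -0.26 ]
 [-0.03   1.    -0.009]
 [ 0.26  -0.001 -0.966]]
shift cm [-3.76  0.86 15.5 ]
turn [ 0.01 -0.08 -0.2 ]
t 3.38 pos [0.5623 0.1231 0.244 ] F [-0.1  0.3  0.3] open 0.0697022911870509 0.0 q [  27.5   20.3    1.2   -6.5  -84.6 -114.3]
[[-0.965 -0.031 -0.26 ]
 [-0.03   1.    -0.009]
 [ 0.26  -0.001 -0.966]]
shift cm [-3.75  0.86  8.5 ]
```

>>> play_rows --pt "-1.9 0.43 0 0 0 0" --pt "-1.85 0.43 0 0 0 0" --pt "0 0 3.5 0 0 0" --pt "0 0 3 0 0 0" --pt "0 0 2 0 0 0" --pt "0 0 0 0 0 0" --pt "0 0 0 0 0 0"

```text
clock: 3.97
tool_pos: [0.575, 0.1321, 0.1543]
orientation: [-179.9, -15.0, -178.1]
force: [1.3, -0.5, -0.3]
opening: 0.07
gripper_force: 0.0
```

Run:
```python
from h import *
T=np.array([.558,.1315,.0845]); togo(T,grasp_R())
s=save('scene','s2.png')
for t in ['tube_grip','tube_window']:
    for d in spot_point('scene',t)[:3]: print(t,d['score'],np.round(d['position'],4))
i=cv2.imread('pics/s2.png')[120:245,240:406]; cv2.imwrite('pics/s2c.png',cv2.resize(i,None,fx=4.8,fy=4.8,interpolation=cv2.INTER_CUBIC))
```

```text
t 3.97 pos [0.575  0.1321 0.1543] F [ 1.3 -0.5 -0.3] open 0.06999301728132375 0.0 q [  27.7   25.4   -3.2   -6.6  -75.1 -113.3]
[[-0.966 -0.033 -0.258]
 [-0.032  0.999 -0.009]
 [ 0.258 -0.001 -0.966]]
shift cm [-0.16  0.01  7.18]
turn [-0.03  0.02 -0.09]
tube_grip 0.58 [0.5545 0.1337 0.0785]
tube_grip 0.45 [ 0.7058 -0.0137  0.0021]
tube_window 0.54 [0.5838 0.1303 0.1051]
```

View pics/s2c.png

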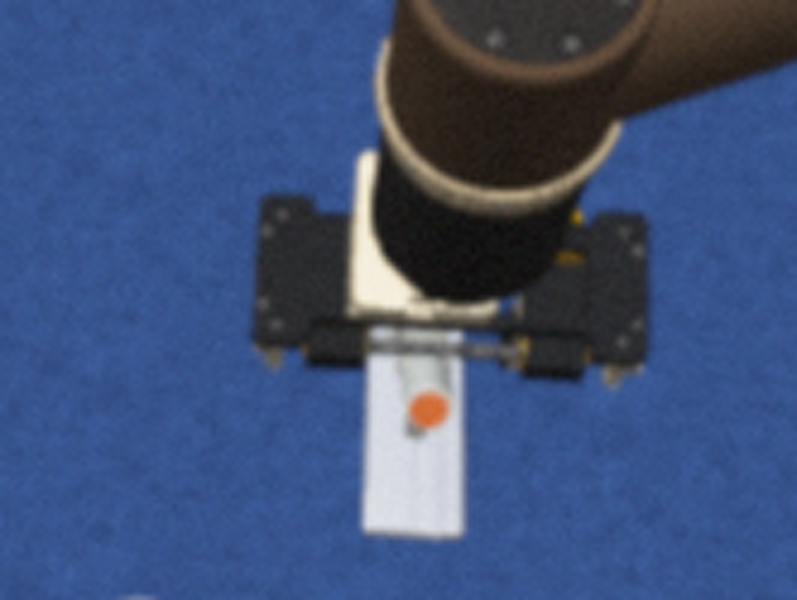

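The gripper straddles the tube, with the orange window at crop (428,410) and the fingers on both sides. I go down and close.

>>> play_rows --pt "-0.15 0 1.5 0 0 0" --pt "0 0 1.5 0 0 0" --pt "0 0 1.5 0 0 0" --pt "0 0 1.3 0 0 0" --pt "0 0 0.9 0 0 0" --pt "0 0 0.5 0 0 0" --pt "0 0 0 0 0 0" --pt "0 0 0 0 0 0"

```text
clock: 4.78
tool_pos: [0.5589, 0.1319, 0.0846]
orientation: [180.0, -14.9, -178.1]
force: [-0.1, -0.2, 0.2]
opening: 0.0702
gripper_force: 0.0
```

>>> play_rows --pt "0 0 0 0 0 0" --pt "0 0 0 0 0 0" --pt "0 0 0 0 0 0" --pt "0 0 0 0 0 0" --pt "0 0 0 0 0 0" --pt "0 0 0 0 0 0" --grip 3.3

```text
clock: 5.28
tool_pos: [0.5583, 0.1317, 0.0839]
orientation: [180.0, -15.0, -178.1]
force: [0.1, 0.7, 0.0]
opening: 0.0364
gripper_force: 0.0
```

>>> play_rows --pt "0 0 0 0 0 0" --pt "0 0 0 0 0 0" --pt "0 0 0 0 0 0" --pt "0 0 0 0 0 0" --pt "0 0 0 0 0 0" --grip 2.7

```text
clock: 5.7
tool_pos: [0.5585, 0.1323, 0.0839]
orientation: [180.0, -15.0, -178.1]
force: [0.8, 4.5, 1.8]
opening: 0.0273
gripper_force: 27.4
```

>>> play_rows --pt "0.13 0 -0.48 0 0 0" --pt "0.13 0 -0.48 0 0 0" --pt "0.26 0 -0.97 0 0 0" --pt "0.26 0 -0.97 0 0 0" --pt "0.39 0 -1.45 0 0 0" --pt "0.52 0 -1.93 0 0 0" --pt "0.52 0 -1.93 0 0 0" --pt "0.52 0 -1.93 0 0 0" --pt "0.52 0 -1.93 0 0 0" --pt "0.52 0 -1.93 0 0 0" --pt "0.52 0 -1.93 0 0 0" --pt "0.39 0 -1.45 0 0 0" --pt "0 0 0 0 0 0" --pt "0 0 0 0 0 0"

```text
clock: 6.87
tool_pos: [0.5583, 0.1317, 0.2654]
orientation: [179.9, -14.9, -178.1]
force: [0.1, -0.3, -0.4]
opening: 0.0272
gripper_force: 27.4
```

Run:
```python
from h import *
Rg=grasp_R(); 
Rt=R.from_euler('z',-78,degrees=True)*R.from_euler('z',2,degrees=True)*R.from_euler('y',-60,degrees=True)*R.from_euler('z',-2,degrees=True)*Rg
togo(None,Rt); print(Rt.as_matrix().round(3), Rt.as_euler('xyz',degrees=True))
```

```text
t 6.87 pos [0.5583 0.1317 0.2654] F [ 0.1 -0.3 -0.4] open 0.027202147048782453 27.357646822929382 q [  28.3   19.3    2.6   -6.6  -86.7 -115.3]
[[-0.966 -0.032 -0.256]
 [-0.032  0.999 -0.007]
 [ 0.256  0.001 -0.967]]
turn [ 21.12 -50.08  78.22]
[[-0.171  0.97   0.171]
 [ 0.686  0.242 -0.686]
 [-0.707 -0.    -0.707]] [180.  45. 104.]
```

>>> play_rows --pt "0 -2 0 0 0 0" --pt "0 -4 0 0 0 0" --pt "0 -4 0 0 0 0" --pt "0 -4 0 0 0 0" --pt "0 -4 0 0 0 0" --pt "0 -4 0 0 0 0" --pt "0 -4 0 0 0 0" --pt "0 -4 0 0 0 0" --pt "0 -2 0 0 0 0" --pt "0 0 0 0 0 0"

```text
clock: 7.7
tool_pos: [0.5673, -0.1922, 0.2623]
orientation: [-180.0, -15.2, -178.4]
force: [-0.0, 1.2, -0.7]
opening: 0.0274
gripper_force: 27.4
```

```bash
cat >> h.py <<'E'
def up_R(h):
    return R.from_euler('z',h,degrees=True)*R.from_euler('y',-60,degrees=True)*R.from_euler('z',-2,degrees=True)*grasp_R()
E
python3 - <<'E'
from h import *
Rt=up_R(60)
togo([.538,-.194,.265],Rt); print(Rt.as_matrix().round(3))
E
```

```text
t 7.7 pos [ 0.5673 -0.1922  0.2623] F [-0.   1.2 -0.7] open 0.027406244592641207 27.354313731193542 q [  0.2  21.6   2.7   0.4 -86.2 -88.7]
[[-0.965 -0.028 -0.262]
 [-0.027  1.    -0.008]
 [ 0.262 -0.    -0.965]]
shift cm [ 2.9  -0.1   0.51]
turn [-15.7  -54.7  -58.88]
[[-0.354 -0.866  0.354]
 [-0.612  0.5    0.612]
 [-0.707  0.    -0.707]]
```

>>> play_rows --pt "0 0 0 -1.2 -4.2 -4.53" --pt "0 0 0 -1.2 -4.2 -4.53" --pt "0 0 0 -1.2 -4.2 -4.53" --pt "0 0 0 -1.2 -4.2 -4.53" --pt "0 0 0 -1.2 -4.2 -4.53" --pt "0 0 0 -1.2 -4.2 -4.53" --pt "0 0 0 -1.2 -4.2 -4.53" --pt "0 0 0 -1.2 -4.2 -4.53" --pt "0 0 0 -1.2 -4.2 -4.53" --pt "0 0 0 -1.2 -4.2 -4.53" --pt "0 0 0 -1.2 -4.2 -4.53" --pt "0 0 0 -1.2 -4.2 -4.53" --pt "0 0 0 -1.2 -4.2 -4.53" --pt "0 0 0 0 0 0" --pt "0 0 0 0 0 0" --pt "0 0 0 0 0 0"

```text
clock: 9.03
tool_pos: [0.5683, -0.1881, 0.2633]
orientation: [-179.9, 44.9, -119.8]
force: [-0.8, -0.4, -0.3]
opening: 0.0273
gripper_force: 27.3
```

Run:
```python
from h import *
togo([.538,-.194,.25],up_R(60))
s=save('scene','s3.png'); b=save('top','t3.png')
for c in ['scene','top']:
  for t in ['tube','tube_window','tube_grip','pot']:
    for d in spot_point(c,t)[:3]: print(c,t,round(d['score'],2),np.round(d['position'],4))
f=lambda n,x,y:cv2.resize(cv2.imread(n)[y-70:y+70,x-48:x+48],(396,578),interpolation=cv2.INTER_CUBIC)
print(proj(s,[.538,-.194,.2]),proj(b,[.538,-.194,.2]))
cv2.imwrite('pics/c3.png',np.hstack([f('pics/s3.png',*proj(s,[.538,-.194,.2])),f('pics/t3.png',*proj(b,[.538,-.194,.2]))]))
```

```text
t 9.03 pos [ 0.5683 -0.1881  0.2633] F [-0.8 -0.4 -0.3] open 0.027334146675801203 27.32164889574051 q [-29.9  17.    1.6 -45.9 -79.1  11.1]
[[-0.353 -0.867  0.352]
 [-0.615  0.498  0.612]
 [-0.706 -0.001 -0.709]]
shift cm [ 2.37  2.34 -0.48]
turn [ 0.06 -0.12  0.11]
scene tube 0.66 [ 0.5708 -0.1839  0.1652]
scene tube 0.64 [0.4242 0.2211 0.0177]
scene tube 0.3 [ 0.4359  0.4136 -0.002 ]
scene tube_window 0.77 [ 0.5637 -0.1896  0.2973]
scene tube_window 0.67 [0.2977 0.1835 0.0137]
scene tube_window 0.58 [ 0.5692 -0.1897  0.165 ]
scene tube_grip 0.95 [ 0.5673 -0.1873  0.2562]
scene tube_grip 0.73 [0.3317 0.1934 0.0125]
scene tube_grip 0.25 [ 0.5686 -0.1874  0.1643]
scene pot 0.8 [ 0.4323 -0.1805 -0.0008]
scene pot 0.64 [ 0.5374 -0.1937 -0.0033]
scene pot 0.51 [ 0.5663 -0.1835  0.1635]
top tube 0.88 [0.4179 0.2174 0.0121]
top tube 0.52 [ 0.5679 -0.1884  0.2578]
top tube 0.51 [ 0.5663 -0.1912  0.1721]
top tube_window 0.61 [0.2974 0.1859 0.0108]
top tube_window 0.5 [ 0.5693 -0.1879  0.2991]
top tube_grip 0.94 [0.3306 0.1983 0.0146]
top pot 0.82 [ 0.4345 -0.1798 -0.0008]
top pot 0.81 [ 0.5361 -0.1927  0.0015]
[202, 157] [360, 224]
```

View pics/c3.png

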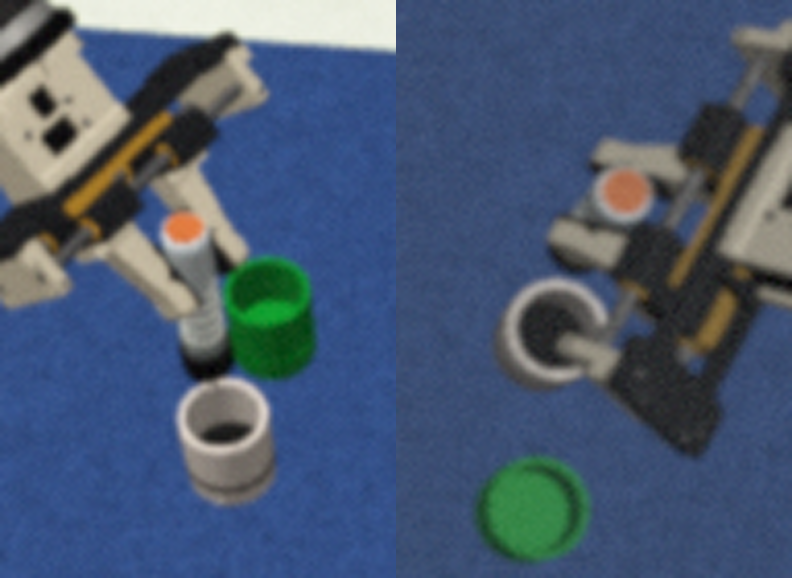

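The tube is gripped and upright with its window up, at crop (185,228) on the left, beside the white pot at (225,440). I move over the pot and part-way down.

>>> play_rows --pt "0.72 1.17 -0.72 0 0 0" --pt "0.72 1.17 -0.72 0 0 0" --pt "0 0 0 0 0 0" --pt "0 0 0 0 0 0" --pt "0.7 0 0.7 0 0 0" --pt "0.7 0 0.7 0 0 0" --pt "0.7 0 0.7 0 0 0" --pt "0 0 0 0 0 0" --pt "0 0 0 0 0 0"

```text
clock: 10.28
tool_pos: [0.5379, -0.1939, 0.2325]
orientation: [-180.0, 45.0, -119.7]
force: [0.5, -0.2, -1.0]
opening: 0.0277
gripper_force: 27.3
```

Run:
```python
from h import *
togo([.5375,-.194,.18],up_R(60))
s=save('scene','s4.png'); b=save('top','t4.png')
for c in ['scene','top']:
  for t in ['tube_window','tube_grip','tube']:
    for d in spot_point(c,t)[:3]: print(c,t,round(d['score'],2),np.round(d['position'],4))
f=lambda n,x,y:cv2.resize(cv2.imread(n)[y-45:y+45,x-48:x+48],(396,371),interpolation=cv2.INTER_CUBIC)
cv2.imwrite('pics/c4.png',np.hstack([f('pics/s4.png',*proj(s,[.538,-.194,.12])),f('pics/t4.png',*proj(b,[.538,-.194,.12]))]))
```

```text
t 10.28 pos [ 0.5379 -0.1939  0.2325] F [ 0.5 -0.2 -1. ] open 0.027655517125088548 27.322205901145935 q [-32.1  17.3  -2.4 -46.3 -77.8  15.7]
[[-0.351 -0.868  0.351]
 [-0.614  0.496  0.614]
 [-0.707 -0.    -0.707]]
shift cm [3.73 0.03 3.7 ]
turn [ 0.17 -0.01  0.18]
scene tube_window 0.69 [ 0.5346 -0.1967  0.2683]
scene tube_window 0.6 [0.2968 0.1858 0.0169]
scene tube_grip 0.9 [0.3316 0.1957 0.0149]
scene tube 0.95 [0.4222 0.2231 0.016 ]
scene tube 0.78 [ 0.5378 -0.1913  0.1333]
top tube_window 0.78 [ 0.5358 -0.1922  0.2669]
top tube_grip 0.76 [0.3294 0.194  0.0127]
top tube_grip 0.49 [ 0.5379 -0.1964  0.2281]
top tube 0.73 [ 0.535  -0.1974  0.1366]
top tube 0.72 [0.4206 0.2218 0.0147]
```

View pics/c4.png

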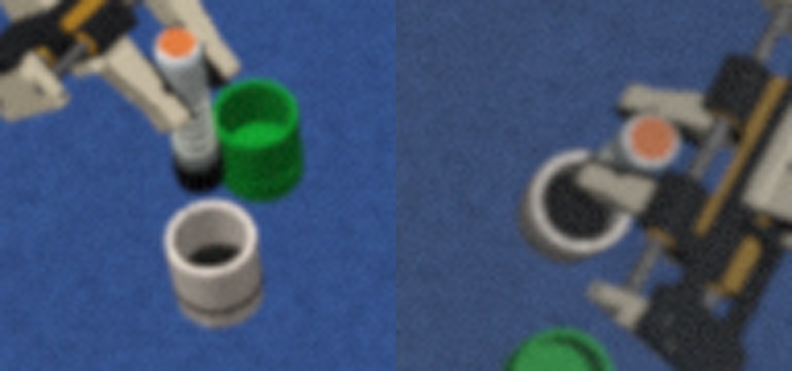

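The tube is upright above the pot, its base estimated at about (0.536,-0.194), over the opening. I lower it in stages.

>>> play_rows --pt "0.8 0 0.8 0 0 0" --pt "0.9 0 0.9 0 0 0" --pt "0.9 0 0.9 0 0 0" --pt "0.9 0 0.9 0 0 0" --pt "0.6 0 0.6 0 0 0" --pt "0.4 0 0.4 0 0 0" --pt "0.4 0 0.4 0 0 0" --pt "0.4 0 0.4 0 0 0" --pt "0 0 0 0 0 0"

```text
clock: 11.43
tool_pos: [0.5381, -0.1942, 0.1579]
orientation: [-179.9, 45.0, -119.7]
force: [-0.4, -0.2, -0.3]
opening: 0.0275
gripper_force: 27.3
```

Run:
```python
from h import *
togo([.5375,-.194,.115],up_R(60))
s=save('scene','s5.png'); b=save('top','t5.png')
f=lambda n,x,y:cv2.resize(cv2.imread(n)[y-35:y+35,x-48:x+48],(396,289),interpolation=cv2.INTER_CUBIC)
cv2.imwrite('pics/c5.png',np.hstack([f('pics/s5.png',*proj(s,[.538,-.194,.08])),f('pics/t5.png',*proj(b,[.538,-.194,.08]))]))
```

```text
t 11.43 pos [ 0.5381 -0.1942  0.1579] F [-0.4 -0.2 -0.3] open 0.02750734719433405 27.326973974704742 q [-32.5  22.2  -5.8 -47.9 -72.3  22.4]
[[-0.35  -0.868  0.352]
 [-0.614  0.496  0.613]
 [-0.707 -0.002 -0.707]]
shift cm [3.05 0.07 3.03]
turn [ 0.1  -0.01  0.23]
```

View pics/c5.png

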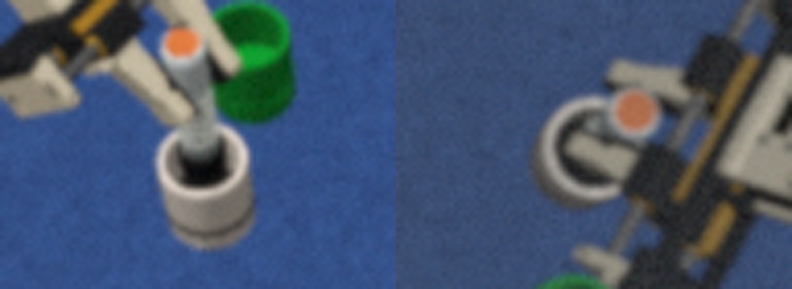

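The base is inside the rim, centred at about crop (203,160), with no contact force. I continue down.

>>> play_rows --pt "0.5 0 0.5 0 0 0" --pt "0.6 0 0.6 0 0 0" --pt "0.6 0 0.6 0 0 0" --pt "0.6 0 0.6 0 0 0" --pt "0.4 0 0.4 0 0 0" --pt "0.3 0 0.3 0 0 0" --pt "0.2 0 0.2 0 0 0" --pt "0 0 0 0 0 0" --pt "0 0 0 0 0 0"

```text
clock: 12.28
tool_pos: [0.5385, -0.1945, 0.1138]
orientation: [-179.8, 45.0, -119.6]
force: [0.0, 0.4, -0.7]
opening: 0.0274
gripper_force: 27.3
```

>>> play_rows --pt "0.1 0 0.1 0 0 0" --pt "0.1 0 0.1 0 0 0" --pt "0.1 0 0.1 0 0 0" --pt "0 0 0 0 0 0"

```text
clock: 12.62
tool_pos: [0.5384, -0.1944, 0.1095]
orientation: [-179.8, 45.0, -119.6]
force: [0.4, -0.3, -0.4]
opening: 0.0275
gripper_force: 27.3
```

>>> play_rows --pt "0.1 0 0.1 0 0 0" --pt "0.1 0 0.1 0 0 0" --pt "0 0 0 0 0 0"

```text
clock: 12.87
tool_pos: [0.5384, -0.1944, 0.1065]
orientation: [-179.8, 45.0, -119.6]
force: [0.3, 0.4, -0.1]
opening: 0.0275
gripper_force: 27.3
```

>>> play_rows --pt "0.07 0 0.07 0 0 0" --pt "0.07 0 0.07 0 0 0" --pt "0 0 0 0 0 0"

```text
clock: 13.12
tool_pos: [0.5384, -0.1944, 0.1046]
orientation: [-179.8, 45.0, -119.6]
force: [0.0, -0.4, -0.9]
opening: 0.0274
gripper_force: 27.3
```

>>> play_rows --pt "0.07 0 0.07 0 0 0" --pt "0 0 0 0 0 0"

```text
clock: 13.28
tool_pos: [0.5385, -0.1944, 0.1037]
orientation: [-179.8, 45.0, -119.6]
force: [0.0, -0.4, -0.7]
opening: 0.0272
gripper_force: 27.3
```

>>> play_rows --pt "0.07 0 0.07 0 0 0" --pt "0 0 0 0 0 0"

```text
clock: 13.45
tool_pos: [0.5387, -0.1944, 0.1036]
orientation: [-179.7, 45.0, -119.5]
force: [-1.3, -0.2, 4.9]
opening: 0.0272
gripper_force: 27.4
```

>>> play_rows --pt "0.07 0 0.07 0 0 0" --pt "0 0 0 0 0 0"

```text
clock: 13.62
tool_pos: [0.5388, -0.1944, 0.1036]
orientation: [-179.6, 45.1, -119.4]
force: [-3.8, 0.1, 10.7]
opening: 0.027
gripper_force: 27.5
```

Contact with the floor shows at 5–11 N. I back off a little to unload, then open slowly.

>>> play_rows --pt "-0.07 0 -0.07 0 0 0" --pt "-0.04 0 -0.04 0 0 0" --pt "0 0 0 0 0 0"

```text
clock: 13.87
tool_pos: [0.5386, -0.1946, 0.1036]
orientation: [-179.7, 45.0, -119.6]
force: [0.0, -1.1, 2.1]
opening: 0.0275
gripper_force: 27.3
```

>>> play_rows --pt "0 0 0 0 0 0" --pt "0 0 0 0 0 0" --pt "0 0 0 0 0 0" --pt "0 0 0 0 0 0" --grip 3.2

```text
clock: 14.2
tool_pos: [0.5384, -0.1944, 0.1031]
orientation: [-179.8, 45.0, -119.6]
force: [-0.4, 0.7, 0.1]
opening: 0.0321
gripper_force: 0.0
```

>>> play_rows --pt "0 0 0 0 0 0" --pt "0 0 0 0 0 0" --pt "0 0 0 0 0 0" --pt "0 0 0 0 0 0" --pt "0 0 0 0 0 0" --pt "0 0 0 0 0 0" --grip 6.5

```text
clock: 14.7
tool_pos: [0.5385, -0.1945, 0.1034]
orientation: [-179.8, 45.0, -119.6]
force: [-0.2, 0.3, 0.0]
opening: 0.0634
gripper_force: 0.0
```

Run:
```python
from h import *
togo(None)
s=save('scene','s6.png'); b=save('top','t6.png')
for c in ['scene','top']:
  for t in ['tube_window','pot']:
    for d in spot_point(c,t)[:3]: print(c,t,round(d['score'],2),np.round(d['position'],4))
f=lambda n,x,y:cv2.resize(cv2.imread(n)[y-35:y+35,x-48:x+48],(396,289),interpolation=cv2.INTER_CUBIC)
cv2.imwrite('pics/c6.png',np.hstack([f('pics/s6.png',*proj(s,[.538,-.194,.08])),f('pics/t6.png',*proj(b,[.538,-.194,.08]))]))
```

```text
t 14.7 pos [ 0.5385 -0.1945  0.1034] F [-0.2  0.3  0. ] open 0.06342466299483082 0.0 q [-32.8  26.5  -7.6 -49.3 -68.5  27.4]
[[-0.349 -0.868  0.353]
 [-0.615  0.496  0.613]
 [-0.707 -0.003 -0.707]]
scene tube_window 0.97 [0.2978 0.1833 0.0131]
scene tube_window 0.61 [ 0.5337 -0.1971  0.1349]
scene pot 0.94 [ 0.5383 -0.1913 -0.0044]
scene pot 0.77 [ 0.4335 -0.178   0.0026]
top tube_window 0.73 [0.296  0.1852 0.0147]
top tube_window 0.7 [ 0.5346 -0.1941  0.1391]
top pot 0.65 [ 0.5414 -0.1932  0.0009]
top pot 0.6 [ 0.4314 -0.1814  0.0042]
top pot 0.6 [0.7537 0.2575 0.005 ]
```

View pics/c6.png

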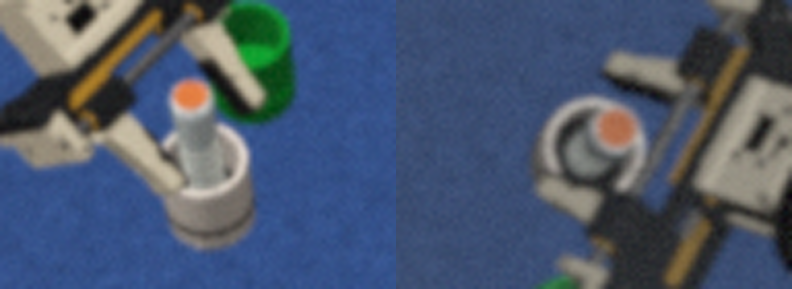

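The tube stands free in the pot, window at crop (190,95), with both fingers clear of it. I retract along the tool axis.

>>> play_rows --pt "0 0 -1 0 0 0" --pt "0 0 -1.5 0 0 0" --pt "0 0 -2 0 0 0" --pt "0 0 -2 0 0 0" --pt "0 0 -2 0 0 0" --pt "0 0 -2 0 0 0" --pt "0 0 -2 0 0 0" --pt "0 0 -1.5 0 0 0" --pt "0 0 0 0 0 0" --pt "0 0 0 0 0 0" --pt "0 0 0 0 0 0" --pt "0 0 0 0 0 0"

```text
clock: 16.0
tool_pos: [0.4889, -0.2797, 0.202]
orientation: [-179.8, 45.0, -119.6]
force: [0.2, -0.3, -0.1]
opening: 0.065
gripper_force: 0.0
```

Run:
```python
from h import *
togo(None)
s=save('scene','s7.png'); b=save('top','t7.png')
for c in ['scene','top']:
  for t in ['tube_window','pot']:
    for d in spot_point(c,t)[:3]: print(c,t,round(d['score'],2),np.round(d['position'],4))
f=lambda n,x,y:cv2.resize(cv2.imread(n)[y-35:y+35,x-48:x+48],(396,289),interpolation=cv2.INTER_CUBIC)
cv2.imwrite('pics/c7.png',np.hstack([f('pics/s7.png',*proj(s,[.538,-.194,.08])),f('pics/t7.png',*proj(b,[.538,-.194,.08]))]))
```

```text
t 16.0 pos [ 0.4889 -0.2797  0.202 ] F [ 0.2 -0.3 -0.1] open 0.06501276746721515 0.0 q [-41.2  21.9  -0.5 -44.4 -81.9  23.9]
[[-0.35  -0.868  0.352]
 [-0.615  0.496  0.613]
 [-0.707 -0.002 -0.707]]
scene tube_window 0.9 [0.2948 0.1842 0.0139]
scene tube_window 0.72 [ 0.5334 -0.1974  0.1378]
scene pot 0.75 [ 0.7063 -0.0115  0.0012]
scene pot 0.63 [ 0.536  -0.1934 -0.0037]
top tube_window 0.77 [0.2948 0.182  0.0134]
top tube_window 0.65 [ 0.537  -0.1937  0.1379]
top pot 0.91 [ 4.343e-01 -1.818e-01  1.000e-04]
top pot 0.69 [ 5.357e-01 -1.963e-01  2.000e-04]
```

View pics/c7.png

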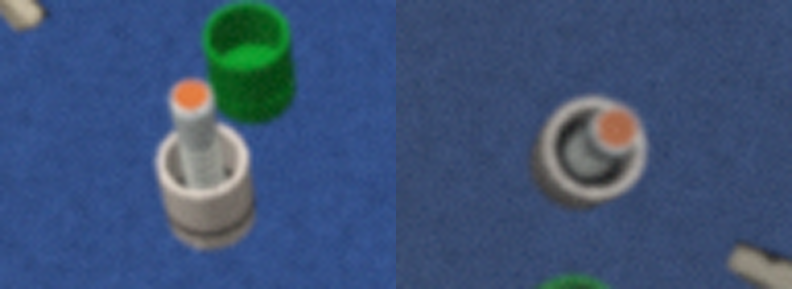

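The tube stands upright in the white pot with its window at crop (190,95). The gripper is clear and the pots have not moved.

```bash
python3 -c "
from plant import *
print(close_job())"
```

```text
the job is handed in; nothing more can be done
None
```

The photomultiplier tube is standing upright in the empty white pot, base down and window up, released with the gripper clear; I handed the job in about 16 s into the 42 s limit, and the hand-in gave no verdict.

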